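Stand the toppled bottle teats back on their collars

TASK

Two bottle teats in their white screw collars have toppled on the drying mat: stand both back up on their collars, teat upwards, by pushing the collars over with the fingertips, each where it lies. Do not pick them up or drag them away, do not squash the soft green teats, and leave the bottle and the other things on the counter alone.

Things in the scene. Friction and masses are not known exactly. Their poses are not given: they have to be found in the camera images.
- mat: dark blue-grey grippy silicone drying mat, 340 mm (x) by 440 mm (y), fixed to the counter, sometimes turned a little. Origin: centre of its underside, z up; its drying surface is 8 mm above the origin, its 8 mm wide border 13 mm
- collar_a: white feeding-bottle screw collar with a green teat fixed in it, one rigid piece, about 46 g. Ribbed ring 62 mm across, 24 mm tall, open underneath, flat shoulder on top from radius 20 to 31 mm round the teat. Origin: centre of the open rim; z is the axis, towards the nipple. At the start it lies on the mat on the collar's side, z level and pointing any way, origin 31 mm above the mat's surface
- collar_a_mid (a point): middle of collar a, on its axis, 12 mm from the open rim (axes as the collar's). The balance point lies on the axis about 18 to 21 mm from the rim: pushing the uppermost part of the shoulder level, against z, tips the collar over the lower edge of the rim; leaned about 35 degrees it drops onto the rim by itself, the teat swinging over the same way
- teat_a: the green silicone teat of collar a (fixed to it). Origin: centre of its root, on the collar's top face, 24 mm from the collar's rim; z points to the nipple. Radius 20 mm at the root, 16 mm at 12 mm out, 11 mm at 19 mm, 8 mm at 30 mm, tip at 42 mm. Soft: a light touch does no harm, hard pressing does
- collar_b: white feeding-bottle screw collar with a green teat fixed in it, one rigid piece, about 46 g. Ribbed ring 62 mm across, 24 mm tall, open underneath, flat shoulder on top from radius 20 to 31 mm round the teat. Origin: centre of the open rim; z is the axis, towards the nipple. At the start it lies on the mat on the collar's side, z level and pointing any way, origin 31 mm above the mat's surface
- collar_b_mid (a point): middle of collar b, on its axis, 12 mm from the open rim (axes as the collar's). The balance point lies on the axis about 18 to 21 mm from the rim: pushing the uppermost part of the shoulder level, against z, tips the collar over the lower edge of the rim; leaned about 35 degrees it drops onto the rim by itself, the teat swinging over the same way
- teat_b: the green silicone teat of collar b (fixed to it). Origin: centre of its root, on the collar's top face, 24 mm from the collar's rim; z points to the nipple. Radius 20 mm at the root, 16 mm at 12 mm out, 11 mm at 19 mm, 8 mm at 30 mm, tip at 42 mm. Soft: a light touch does no harm, hard pressing does
- bottle: empty clear glass feeding bottle standing on the mat, 60 mm across, 98 mm tall, open on top. Origin: centre of its underside, z up
- tin: closed formula tin on the counter, yellow with a blue band and white lid, 101 mm across, 130 mm tall. Origin: centre of its underside, z up
- spoon_rest: wooden spoon rest on the counter, 220 mm long (x), 85 mm wide, 18 mm tall. Origin: underside, 20 mm from the middle of its length towards the handle, z up
- mug: blue ceramic mug on the counter, 80 mm across plus a handle at +y, 88 mm tall. Origin: centre of its underside, z up
- detergent: green detergent bottle with a white label and red spout on the counter, 66 mm across, 198 mm tall. Origin: centre of its underside, z up
Not all that is in view belongs to the job. Leave any orange or purple look-alike of the collar_a alone.

How it is judged:
By the outcome, as a careful person would: the job done as asked, in the order asked, and still so for the second after the job is handed in, with the robot touching nothing.
It also fails if it takes over 45 s, if anything falls off the work surface, if the arm or the gripper's body presses on something with over 40 N, if the wrist force passes 120 N, or if a joint passes its speed limit or range.

ROBOT

A 6-joint arm with a two-finger parallel gripper is mounted at the origin on the work surface. World frame = base frame: x ahead of the robot, y to its left, z up, the work surface at z = 0. Lengths are in mm, angles in rad, forces in N, time in s.
With the tool pointing down it reaches from about 350 to 775 mm from the base axis. Payload 7.3 kg.
Tool frame: the origin (TCP) lies on the centre line of the jaws, within the pads' length; the fingertips stand 22 mm ahead of it and the grasp point (between the pads) lies 3 mm ahead of it; x points along the fingers, z is the direction in which the jaws open and shut, and the axes are right-handed (so a half turn about x gives the same grasp; the last joint's range is limited). The gripper opens to 92 mm and grips with 3 to 60 N. Pads are 19 mm wide; open, the fingers measure 130 mm over their backs; the gripper's body (75 mm by 190 mm) begins 47 mm behind the grasp point.
Start: joints at [0.957, 0.342, 1.524, -0, 1.275, -0.146], TCP at [236.723, 468.62, 248.741] pointing down, gripper open.
Joint ranges: [-2.53, 2.53], [-0.77, 2.02], [0.04, 2.7], [-1, 4.14], [0.28, 2.66], [-3.11, 3.11]. Speed limits (rad/s): [2.57, 2.57, 3.14, 3.14, 3.14, 3.14].

INTERFACE

Orientations are given as [roll, pitch, yaw] about the fixed x, y, z axes, in that order (R = Rz(yaw) Ry(pitch) Rx(roll)).
In Python, from plant import readout, imaging, bot gives the robot as it stands.
- The arm moves only by the tool arm_command, never from a script. Its argument "plan" is a list of rows, each an object of numbers: "tx", "ty", "tz": the shift along the tool's x, y, z in cm; "wx", "wy", "wz": the turn, a rotation vector about the tool's x, y, z in rad; "jaw": the opening, from -1 (shut) to 1 (fully open). In form: [{"tx": .., "ty": .., "tz": .., "wx": .., "wy": .., "wz": .., "jaw": ..}, ...]. A call has 1 to 20 rows; each row shifts and turns the commanded pose from where the row before left it, along the tool's axes as they then stand; what a row does not reach is not made up. A row lasts 1/10 s, in which the tool goes at most 50 mm and 8.59 degrees, less where a joint would pass 70% of its speed; a pose out of reach is approached as far as the arm can. A call with a gripper value outside its range is refused whole. The fingers move at their own pace and stop on an object; the grip force is fixed at half the most. Time passes only in rows, so rows that do not move let the fingers close. It gives the time, the measured TCP pose, the force and the opening at its end, in the units of the state.
- readout.get_obs(): the state, without advancing time (a new reading comes with each control period).
- imaging.capture(name): name is "scene" or "top" or "wrist"; returns the picture (384x512x3 uint8, blue, green, red); there is no depth.
- imaging.get_calibration(name): a dict with "fx", "fy", "cx", "cy" (pixels), "position" and "rotation" of the camera in the world; the wrist camera has in their place "mount" (4x4, takes a point from camera to tool coordinates, whose origin is the TCP and whose axes are the tool frame's). Camera axes: x right, y up, looking along -z (the intrinsics and any distortion apply to the point x, -y, -z); pixel columns grow to the right and rows downward; lengths in mm; the calibration is good to about 2 mm. A picture is of the moment at which its call begins: read the wrist's pose just before it. get_calibration takes no time and is no camera call.
- bot.close_job(): hands the job in, once; it reports no verdict.
The state is a dict: "time": time; "joint_positions": joint angles; "dq": joint speeds; "tau": joint torques, N m; "tool_pos": TCP position; "tcp_rot": TCP orientation; "contact_force": force on the tool from outside, world axes, zero at the start; "moment": the same for the moment, N m; "grip_width": finger opening in mm.
Only numpy, scipy, OpenCV 4.12 (cv2) and the standard library are available. Lean on these libraries where they do the work, as an engineer would, in place of code of your own. Each camera call takes 0.05 s, during which the arm holds its last target.

## Working session

There is one attempt and no reset: what is moved stays moved. The work goes in short steps, Python scripts to look and compute and a tool call to move; the robot and the scene stay as the last step left them, time stands still between calls to the robot, and variables do not carry over. Pictures are saved under pics/ and viewed, and the job is handed in when it is done.

Besides the shell and the picture viewer there is one more tool, called after "Call:" as name(argument=value, ...) on one line, values as JSON. arm_command: Moves the arm, as the interface text tells. Its arguments: {"type":"object","properties":{"plan":{"type":"array"}},"required":["plan"]}

```bash
ls; mkdir -p pics; python3 - <<'E'
from plant import readout, imaging, bot
import cv2
print(readout.get_obs())
for n in ["scene","top","wrist"]:
    print(n,imaging.get_calibration(n)); cv2.imwrite(f"pics/{n}0.png",imaging.capture(n))
E
```

```text
pics
{'time': 0.0, 'joint_positions': array([ 9.57028125e-01,  3.42745138e-01,  1.52504321e+00,  2.43143800e-05,
        1.27540266e+00, -1.45989657e-01]), 'dq': array([ 0.00062764, -0.00227069,  0.00157482, -0.00011903, -0.00239344,
        0.00056995]), 'tau': array([ 2.64350012e-03, -4.31240666e+01, -2.44222730e+01,  7.18633225e-02,
        5.56501374e-02, -1.46854982e-04]), 'tool_pos': array([236.46971385, 468.297687  , 248.0241667 ]), 'tcp_rot': array([ 2.98105793,  1.56919779, -2.19911669]), 'contact_force': array([-0.1820992 , -0.10185608,  0.48141805]), 'moment': array([ 0.00515114, -0.00599539, -0.00979544]), 'grip_width': 91.61223802846133}
scene {'fx': 414.556644872872, 'fy': 414.556644872872, 'cx': 257.1760225724051, 'cy': 191.5034655920796, 'position': array([1117.81021164, -470.73546503, 1095.8072515 ]), 'rotation': array([0.63112679, 0.01200058, 0.86291506])}
top {'fx': 405.2723735911451, 'fy': 405.2723735911451, 'cx': 252.83394145816624, 'cy': 203.39662678023393, 'position': array([3.13782291e+02, 6.68585760e-01, 1.07609911e+03]), 'rotation': array([ 0.19571752,  0.01870459, -1.58754598])}
wrist {'fx': 272.63286586936664, 'fy': 272.63286586936664, 'cx': 251.29869651158427, 'cy': 193.6606888674382, 'mount': array([[-8.92422779e-05,  2.64538922e-01, -9.64375005e-01,
        -1.34717028e+02],
       [-3.23198884e-05,  9.64375008e-01,  2.64538926e-01,
         7.11744924e+01],
       [ 9.99999995e-01,  5.47765488e-05, -7.75131540e-05,
        -4.74256602e-01],
       [ 0.00000000e+00,  0.00000000e+00,  0.00000000e+00,
         1.00000000e+00]])}
```

View pics/scene0.png

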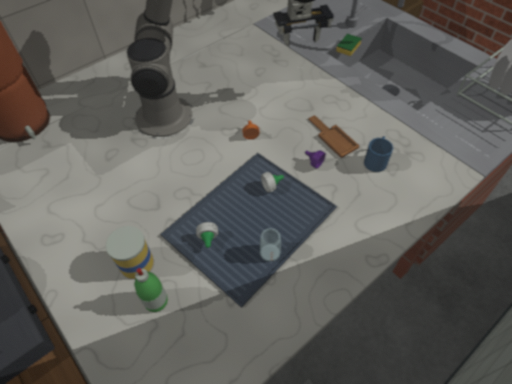

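View pics/top0.png

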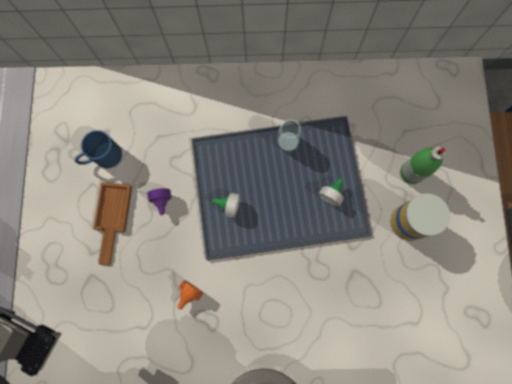

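View pics/wrist0.png

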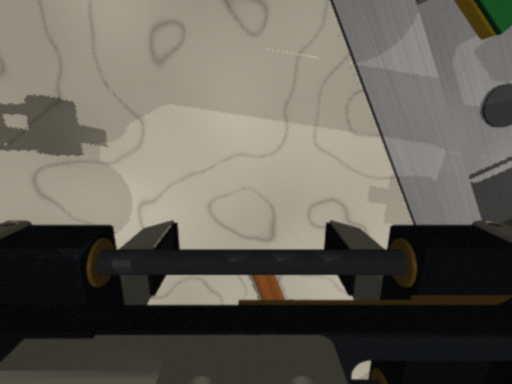

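```bash
cat > h.py <<'E'
import numpy as np, cv2
from scipy.spatial.transform import Rotation as R
from plant import readout, imaging
def cam(n):
    c=imaging.get_calibration(n)
    if 'mount' in c:
        o=readout.get_obs(); T=np.eye(4);T[:3,:3]=R.from_euler('xyz',o['tcp_rot']).as_matrix();T[:3,3]=o['tool_pos'];M=T@c['mount']
        return c,M[:3,:3],M[:3,3]
    return c,R.from_euler('xyz',c['rotation']).as_matrix(),np.array(c['position'])
def ray(C,u,v):
    c,Rm,p=C; d=Rm@np.array([(u-c['cx'])/c['fx'],-(v-c['cy'])/c['fy'],-1]); return p,d/np.linalg.norm(d)
def plane(C,u,v,z):
    p,d=ray(C,u,v); return p+d*(z-p[2])/d[2]
def proj(C,P):
    c,Rm,p=C; q=Rm.T@(np.array(P)-p); return c['cx']+c['fx']*q[0]/-q[2], c['cy']+c['fy']*q[1]/q[2]
E
python3 - <<'E'
from h import *
for n,boxes in {"top":[(195,180,250,230),(310,165,360,220)],"scene":[(250,160,295,205),(185,210,230,260)]}.items():
    C=cam(n); im=cv2.imread(f"pics/{n}0.png"); hsv=cv2.cvtColor(im,cv2.COLOR_BGR2HSV)
    g=((hsv[...,0]>45)&(hsv[...,0]<85)&(hsv[...,1]>110)); w=(hsv[...,1]<60)&(hsv[...,2]>115)
    for b in boxes:
        for nm,m in (("g",g),("w",w)):
            ys,xs=np.nonzero(m[b[1]:b[3],b[0]:b[2]]); xs=xs+b[0]; ys=ys+b[1]
            pts=np.array([plane(C,x,y,39)[:2] for x,y in zip(xs,ys)])
            mu=pts.mean(0); e,V=np.linalg.eigh(np.cov(pts.T)); 
            print(n,b,nm,len(xs),(xs.mean().round(1),ys.mean().round(1)),mu.round(1),np.sqrt(e).round(1),np.degrees(np.arctan2(V[1,1],V[0,1])).round(1))
            if nm=="g": gm=mu;gp=pts
        d=(gm-mu)/np.linalg.norm(gm-mu); print("dir deg",np.degrees(np.arctan2(d[1],d[0])).round(1),"tip",((gp@d).max()*d+(gm-(gm@d)*d)).round(1))
C=cam("top")
for u,v in [(193,139),(348,117),(371,237),(207,260)]: print('mat',plane(C,u,v,10).round(0))
for u,v in [(289,143)]: print('bottle',plane(C,u,v,8).round(0))
im=cv2.imread("pics/top0.png"); cv2.imwrite("pics/crop.png",np.hstack([cv2.resize(im[170:240,190:260],(400,400),interpolation=2),cv2.resize(im[160:230,300:370],(400,400),interpolation=2)]))
E
```

```text
top (195, 180, 250, 230) g 97 (np.float64(219.9), np.float64(201.6)) [526.3 102.6] [6.9 9.8] 79.5
top (195, 180, 250, 230) w 460 (np.float64(215.1), np.float64(206.9)) [512.6 115.1] [26.4 46.6] 103.7
dir deg -42.6 tip [540.7  89.3]
top (310, 165, 360, 220) g 74 (np.float64(337.4), np.float64(184.6)) [ 565.4 -205.9] [6.1 8.3] 139.9
top (310, 165, 360, 220) w 227 (np.float64(332.3), np.float64(192.1)) [ 545.5 -191.6] [14.9 23.1] 122.3
dir deg -35.9 tip [ 579.  -215.7]
scene (250, 160, 295, 205) g 45 (np.float64(278.2), np.float64(177.6)) [525.1 109.3] [7.  8.1] 100.8
scene (250, 160, 295, 205) w 366 (np.float64(279.5), np.float64(170.9)) [507. 132.] [20.7 41.6] 98.8
dir deg -51.5 tip [536.5  94.9]
scene (185, 210, 230, 260) g 122 (np.float64(207.2), np.float64(238.1)) [ 554.9 -197.8] [ 7.7 13.2] 147.9
scene (185, 210, 230, 260) w 151 (np.float64(207.4), np.float64(226.3)) [ 522.7 -173.6] [ 9.9 20.6] -158.1
dir deg -37.0 tip [ 576.2 -213.8]
mat [711. 180.  10.]
mat [ 766. -252.   10.]
mat [ 429. -292.   10.]
mat [377. 139.  10.]
bottle [694. -86.   8.]
```

View pics/crop.png

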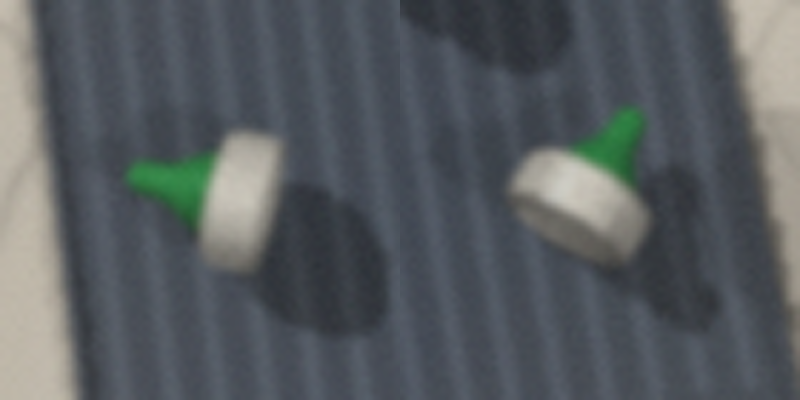

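```bash
cat >> h.py <<'E'
def delta(pos,ddir,sgn=-1):
    """tool y = sgn*d, tool x down; prints tool-frame shift (cm, after the turn) and wx"""
    o=readout.get_obs(); Rc=R.from_euler('xyz',o['tcp_rot']); 
    d=np.array([np.cos(ddir),np.sin(ddir),0]); y=sgn*d; x=np.array([0,0,-1.]); T=np.c_[x,y,np.cross(x,y)]
    rv=(Rc.inv()*R.from_matrix(T)).as_rotvec(); sh=T.T@(np.array(pos)-o['tool_pos'])/10
    print("t",o['time'],"rotvec",rv.round(3),"shift cm in final axes",sh.round(2),"in current axes",(Rc.inv().apply(np.array(pos)-o['tool_pos'])/10).round(2)); return T
E
python3 - <<'E'
from h import *
o=readout.get_obs(); print(R.from_euler('xyz',o['tcp_rot']).as_matrix().round(2))
for ctr,dd in (((520,85),85),((555,-195),-38)):
    for s in (-1,1):
        a=np.radians(dd); y=s*np.array([np.cos(a),np.sin(a)])
        print(dd,s,delta([ctr[0]-70*y[0],ctr[1]-70*y[1],160],a,s)[:,1].round(2), (ctr-70*y).round(0))
C=cam("top"); 
for z,u,v in((130,427,215),(198,438,153)): print(plane(C,u,v,z))
E
```

```text
[[-0.   -0.89  0.45]
 [-0.    0.45  0.89]
 [-1.    0.   -0.  ]]
t 0.15 rotvec [-1.951e+00 -1.000e-03 -1.000e-03] shift cm in final axes [  8.82  28.72 -31.58] in current axes [  8.83 -39.99 -14.93]
85 -1 [-0.09 -1.   -0.  ] [526. 155.]
t 0.15 rotvec [ 1.19e+00 -1.00e-03  1.00e-03] shift cm in final axes [  8.82 -42.72  31.58] in current axes [  8.84 -45.19 -27.93]
85 1 [0.09 1.   0.  ] [514.  15.]
t 0.15 rotvec [ 0.195 -0.001 -0.   ] shift cm in final axes [  8.82 -72.94 -32.67] in current axes [  8.86 -65.2  -46.2 ]
-38 -1 [-0.79  0.62 -0.  ] [ 610. -238.]
t 0.15 rotvec [-2.946e+00  0.000e+00 -2.000e-03] shift cm in final axes [ 8.82 58.94 32.67] in current axes [  8.86 -51.47 -43.48]
-38 1 [ 0.79 -0.62  0.  ] [ 500. -152.]
[ 465.5201216  -393.20160788  130.        ]
[ 594.97403884 -403.44784312  198.        ]
```

Call:
arm_command(plan=[{"wx": 0.149},{"wx": 0.149},{"wx": 0.149},{"wx": 0.149},{"wx": 0.149},{"wx": 0.149},{"wx": 0.149},{"wx": 0.149},{"tx": 0.7,"ty": -3.56,"tz": 2.63,"jaw": 0},{"tx": 0.7,"ty": -3.56,"tz": 2.63,"jaw": 0},{"tx": 0.7,"ty": -3.56,"tz": 2.63,"jaw": 0},{"tx": 0.7,"ty": -3.56,"tz": 2.63,"jaw": 0},{"tx": 0.7,"ty": -3.56,"tz": 2.63,"jaw": 0},{"tx": 0.7,"ty": -3.56,"tz": 2.63,"jaw": 0},{"tx": 0.7,"ty": -3.56,"tz": 2.63,"jaw": 0},{"tx": 0.7,"ty": -3.56,"tz": 2.63,"jaw": 0},{"tx": 0.7,"ty": -3.56,"tz": 2.63,"jaw": 0},{"tx": 0.7,"ty": -3.56,"tz": 2.63,"jaw": 0},{"tx": 0.7,"ty": -3.56,"tz": 2.63,"jaw": 0},{"tx": 0.7,"ty": -3.56,"tz": 2.63,"jaw": 0}])

```text
invalid input at $.plan[0]: expected keys tx, ty, tz, wx, wy, wz, jaw
```

Call:
arm_command(plan=[{"jaw": -0.05},{"jaw": -0.05},{"jaw": -0.05}])

```text
invalid input at $.plan[0]: expected keys tx, ty, tz, wx, wy, wz, jaw
```

```bash
cat > shot.py <<'E'
import sys; from h import *
o=readout.get_obs(); np.set_printoptions(suppress=True,precision=3)
print(o['time'],o['tool_pos'],o['tcp_rot'],o['grip_width'],o['contact_force'],o['joint_positions'])
np.save(sys.argv[2]+".npy",np.r_[o['tool_pos'],o['tcp_rot']])
im=imaging.capture(sys.argv[1]); cv2.imwrite(f"pics/{sys.argv[2]}.png",im)
E
python3 shot.py wrist wA
```

```text
0.15 [236.562 468.393 248.217] [ 2.988  1.57  -2.192] 91.6854657074241 [-0.787  0.304 -0.134] [ 0.957  0.343  1.525  0.     1.275 -0.146]
```

View pics/wA.png

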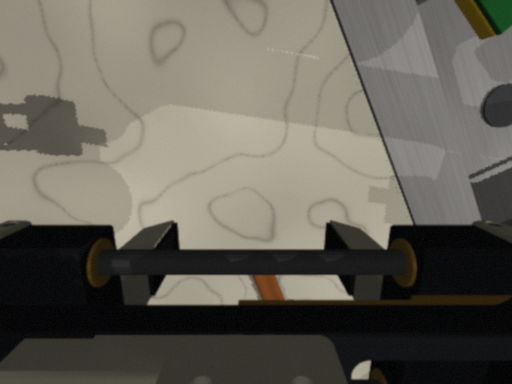

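The rows need every key; nothing moved. I'll write them out in full.

Call:
arm_command(plan=[{"tx": 0,"ty": 0,"tz": 0,"wx": 0.149,"wy": 0,"wz": 0,"jaw": 0},{"tx": 0,"ty": 0,"tz": 0,"wx": 0.149,"wy": 0,"wz": 0,"jaw": 0},{"tx": 0,"ty": 0,"tz": 0,"wx": 0.149,"wy": 0,"wz": 0,"jaw": 0},{"tx": 0,"ty": 0,"tz": 0,"wx": 0.149,"wy": 0,"wz": 0,"jaw": 0},{"tx": 0,"ty": 0,"tz": 0,"wx": 0.149,"wy": 0,"wz": 0,"jaw": 0},{"tx": 0,"ty": 0,"tz": 0,"wx": 0.149,"wy": 0,"wz": 0,"jaw": 0},{"tx": 0,"ty": 0,"tz": 0,"wx": 0.149,"wy": 0,"wz": 0,"jaw": 0},{"tx": 0,"ty": 0,"tz": 0,"wx": 0.149,"wy": 0,"wz": 0,"jaw": 0},{"tx": 0.7,"ty": -3.5,"tz": 2.6,"wx": 0,"wy": 0,"wz": 0,"jaw": 0},{"tx": 0.7,"ty": -3.5,"tz": 2.6,"wx": 0,"wy": 0,"wz": 0,"jaw": 0},{"tx": 0.7,"ty": -3.5,"tz": 2.6,"wx": 0,"wy": 0,"wz": 0,"jaw": 0},{"tx": 0.7,"ty": -3.5,"tz": 2.6,"wx": 0,"wy": 0,"wz": 0,"jaw": 0},{"tx": 0.7,"ty": -3.5,"tz": 2.6,"wx": 0,"wy": 0,"wz": 0,"jaw": 0},{"tx": 0.7,"ty": -3.5,"tz": 2.6,"wx": 0,"wy": 0,"wz": 0,"jaw": 0},{"tx": 0.7,"ty": -3.5,"tz": 2.6,"wx": 0,"wy": 0,"wz": 0,"jaw": 0},{"tx": 0.7,"ty": -3.5,"tz": 2.6,"wx": 0,"wy": 0,"wz": 0,"jaw": 0},{"tx": 0.7,"ty": -3.5,"tz": 2.6,"wx": 0,"wy": 0,"wz": 0,"jaw": 0},{"tx": 0.7,"ty": -3.5,"tz": 2.6,"wx": 0,"wy": 0,"wz": 0,"jaw": 0},{"tx": 0.7,"ty": -3.5,"tz": 2.6,"wx": 0,"wy": 0,"wz": 0,"jaw": 0},{"tx": 0.7,"ty": -3.5,"tz": 2.6,"wx": 0,"wy": 0,"wz": 0,"jaw": 0}])

```text
time: 2.2
tool_pos: [510.8, 20.8, 164.4]
tcp_rot: [1.739, 1.571, 1.649]
contact_force: [-0.1, 0.0, 0.3]
grip_width: 45.9
```

Call:
arm_command(plan=[{"tx": 0,"ty": 0,"tz": 0,"wx": 0,"wy": 0,"wz": 0,"jaw": -0.07},{"tx": 0,"ty": 0,"tz": 0,"wx": 0,"wy": 0,"wz": 0,"jaw": -0.07},{"tx": 0,"ty": 0,"tz": 0,"wx": 0,"wy": 0,"wz": 0,"jaw": -0.07}])

```text
time: 2.5
tool_pos: [509.5, 23.3, 164.7]
tcp_rot: [2.688, 1.57, 2.6]
contact_force: [0.9, 0.2, 0.3]
grip_width: 42.7
```

```bash
python3 shot.py wrist wA1
```

```text
2.5 [509.541  23.341 164.686] [2.688 1.57  2.6  ] 42.66805730885934 [0.879 0.151 0.27 ] [-0.105  0.401  1.687  0.     1.054 -0.017]
```

View pics/wA1.png

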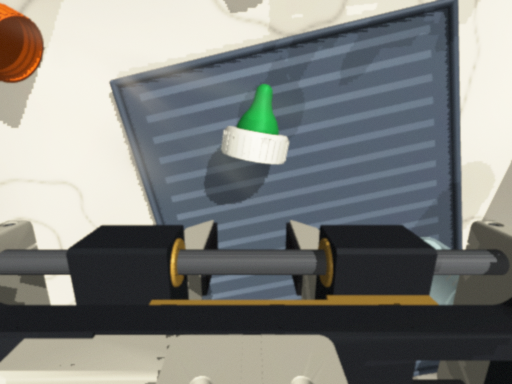

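```bash
cat > meas.py <<'E'
import sys; from h import *
f,x0,y0,x1,y1=sys.argv[1],*map(int,sys.argv[2:6]); s=np.load(f+".npy"); c=imaging.get_calibration("wrist")
T=np.eye(4);T[:3,:3]=R.from_euler('xyz',s[3:]).as_matrix();T[:3,3]=s[:3];M=T@c['mount'];C=(c,M[:3,:3],M[:3,3])
hsv=cv2.cvtColor(cv2.imread(f"pics/{f}.png"),cv2.COLOR_BGR2HSV)
box=np.zeros(hsv.shape[:2],bool);box[y0:y1,x0:x1]=1
g=(hsv[...,0]>45)&(hsv[...,0]<85)&(hsv[...,1]>120)&box
w=(hsv[...,1]<50)&(hsv[...,2]>130)&box
P={}
for n,m in(("g",g),("w",w)):
    cn,l,st,ce=cv2.connectedComponentsWithStats(m.astype(np.uint8)); i=1+st[1:,4].argmax(); v,u=np.nonzero(l==i); print(n,st[i],ce[i].round(1))
    P[n]=np.array([plane(C,a,b,39)[:2] for a,b in zip(u,v)])
    r=cv2.minAreaRect(P[n].astype(np.float32)); print(" rect",np.round(r[0],1),np.round(r[1],1),round(r[2],1))
mu=P["g"].mean(0); e,V=np.linalg.eigh(np.cov(P["g"].T)); d=V[:,1]; d=d*np.sign(d@(mu-P["w"].mean(0)))
tip=mu+d*((P["g"]-mu)@d).max(); n=np.array([-d[1],d[0]])
print("dir PCA",np.degrees(np.arctan2(d[1],d[0])).round(1),"tip",tip.round(1),"shoulder",(tip-42*d).round(1),"rim",(tip-66*d).round(1))
q=(P["w"]-tip)@n; print("white lateral",q.min().round(1),q.max().round(1),"axial",((P["w"]-tip)@d).min().round(1),((P["w"]-tip)@d).max().round(1))
dw=mu-P["w"].mean(0); print("dir w->g",np.degrees(np.arctan2(dw[1],dw[0])).round(1))
E
python3 meas.py wA1 210 75 300 175
```

```text
g [ 237   84   42   50 1206] [260.4 112.5]
 rect [525.1 102.7] [41.8 38.7] 75.7
w [ 210  125   80   40 2040] [253.7 145.8]
 rect [511.9  70.4] [30.6 73.6] 74.8
dir PCA 75.0 tip [530.8 122.8] shoulder [519.9  82.3] rim [513.6  59.1]
white lateral -32.2 41.4 axial -70.8 -40.1
dir w->g 73.7
```

```bash
sed -i "s/(hsv\[...,1\]<50)&(hsv\[...,2\]>130)/(hsv[...,1]<35)\&(hsv[...,2]>165)/" meas.py; python3 meas.py wA1 210 75 300 175; python3 - <<'E'
import cv2; im=cv2.imread('pics/wA1.png'); cv2.imwrite('pics/wA1c.png',cv2.resize(im[70:190,190:320],None,fx=5,fy=5))
from h import *
d=np.radians(75); u=np.array([np.cos(d),np.sin(d)])
p=np.array([519.9,82.3])+u*30
for z in (140,54+22): delta([*p,z],d,1)
E
```

```text
g [ 237   84   42   50 1206] [260.4 112.5]
 rect [525.1 102.7] [41.8 38.7] 75.7
w [ 224  126   65   38 1833] [255.4 145.8]
 rect [516.5  68.8] [29.2 61.7] 74.8
dir PCA 75.0 tip [530.8 122.8] shoulder [519.9  82.3] rim [513.6  59.1]
white lateral -31.1 30.6 axial -70.5 -41.2
dir w->g 76.5
t 2.55 rotvec [ 0.174 -0.    -0.   ] shift cm in final axes [ 2.49  8.93 -0.52] in current axes [2.49 8.89 1.03]
t 2.55 rotvec [ 0.174 -0.    -0.   ] shift cm in final axes [ 8.89  8.93 -0.52] in current axes [8.89 8.89 1.04]
```

View pics/wA1c.png

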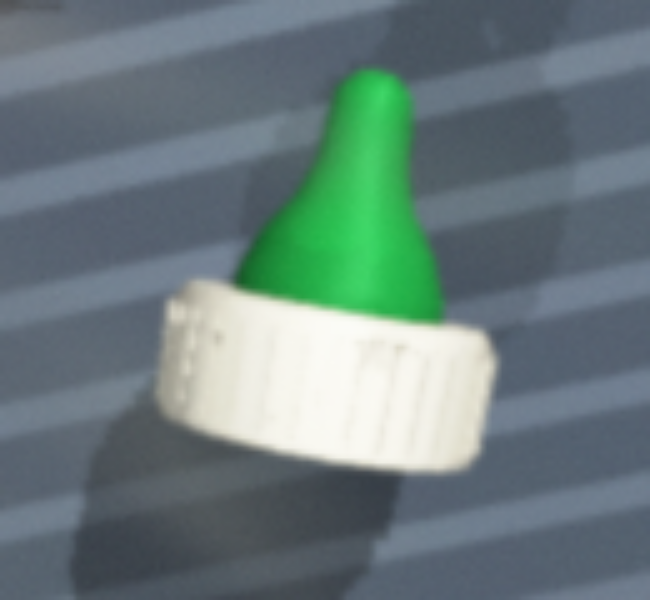

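Call:
arm_command(plan=[{"tx": 0,"ty": 0,"tz": 0,"wx": 0.087,"wy": 0,"wz": 0,"jaw": -0.08},{"tx": 0,"ty": 0,"tz": 0,"wx": 0.087,"wy": 0,"wz": 0,"jaw": -0.08},{"tx": 0,"ty": 4.2,"tz": -0.25,"wx": 0,"wy": 0,"wz": 0,"jaw": -0.08},{"tx": 0,"ty": 4.2,"tz": -0.25,"wx": 0,"wy": 0,"wz": 0,"jaw": -0.08},{"tx": 2.2,"ty": 0,"tz": 0,"wx": 0,"wy": 0,"wz": 0,"jaw": -0.08},{"tx": 2.2,"ty": 0,"tz": 0,"wx": 0,"wy": 0,"wz": 0,"jaw": -0.08},{"tx": 2.2,"ty": 0,"tz": 0,"wx": 0,"wy": 0,"wz": 0,"jaw": -0.08},{"tx": 2.2,"ty": 0,"tz": 0,"wx": 0,"wy": 0,"wz": 0,"jaw": -0.08},{"tx": 0,"ty": 0,"tz": 0,"wx": 0,"wy": 0,"wz": 0,"jaw": -0.08},{"tx": 0,"ty": 0,"tz": 0,"wx": 0,"wy": 0,"wz": 0,"jaw": -0.08}])

```text
time: 3.55
tool_pos: [526.9, 105.8, 77.3]
tcp_rot: [1.767, 1.571, 1.505]
contact_force: [-0.3, -0.8, -0.0]
grip_width: 42.1
```

```bash
python3 shot.py scene sA1; python3 - <<'E'
from h import *
im=cv2.imread('pics/sA1.png'); cv2.imwrite('pics/sA1c.png',cv2.resize(im[130:230,210:330],None,fx=5,fy=5))
d=np.radians(75); u=np.array([np.cos(d),np.sin(d)])
delta([*(np.array([519.9,82.3])+u*9.5),76],d,1)
E
```

```text
3.55 [526.934 105.845  77.314] [1.767 1.571 1.505] 42.124673369399254 [-0.273 -0.825 -0.011] [0.056 0.561 1.702 0.    0.879 0.317]
t 3.6 rotvec [-0.     0.001 -0.001] shift cm in final axes [ 0.19 -1.51 -0.13] in current axes [ 0.19 -1.51 -0.13]
```

View pics/sA1c.png

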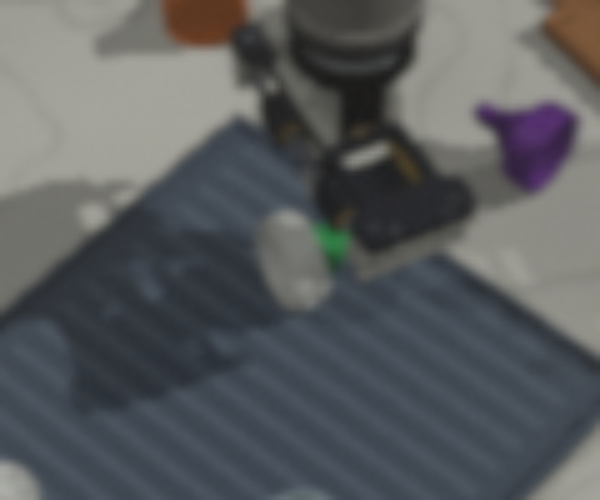

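Call:
arm_command(plan=[{"tx": 0,"ty": -0.7,"tz": -0.1,"wx": 0,"wy": 0,"wz": 0,"jaw": -0.08},{"tx": 0,"ty": -0.6,"tz": 0,"wx": 0,"wy": 0,"wz": 0,"jaw": -0.08},{"tx": -0.05,"ty": -0.3,"tz": 0,"wx": 0,"wy": 0,"wz": 0,"jaw": -0.08},{"tx": -0.1,"ty": -0.3,"tz": 0,"wx": 0,"wy": 0,"wz": 0,"jaw": -0.08},{"tx": -0.1,"ty": -0.3,"tz": 0,"wx": 0,"wy": 0,"wz": 0,"jaw": -0.08},{"tx": -0.1,"ty": -0.3,"tz": 0,"wx": 0,"wy": 0,"wz": 0,"jaw": -0.08},{"tx": -0.1,"ty": -0.3,"tz": 0,"wx": 0,"wy": 0,"wz": 0,"jaw": -0.08},{"tx": -0.1,"ty": -0.3,"tz": 0,"wx": 0,"wy": 0,"wz": 0,"jaw": -0.08},{"tx": 0,"ty": 0,"tz": 0,"wx": 0,"wy": 0,"wz": 0,"jaw": -0.08}])

```text
time: 4.5
tool_pos: [518.1, 75.0, 82.3]
tcp_rot: [0.131, 1.571, -0.133]
contact_force: [-1.3, 0.4, -0.7]
grip_width: 42.4
```

```bash
python3 shot.py scene sA2; python3 - <<'E'
from h import *
im=cv2.imread('pics/sA2.png'); cv2.imwrite('pics/sA2c.png',cv2.resize(im[130:230,210:330],None,fx=5,fy=5))
E
```

```text
4.5 [518.115  74.979  82.325] [ 0.131  1.571 -0.133] 42.41549258049845 [-1.281  0.385 -0.661] [-0.003  0.534  1.737 -0.     0.87   0.261]
```

View pics/sA2c.png

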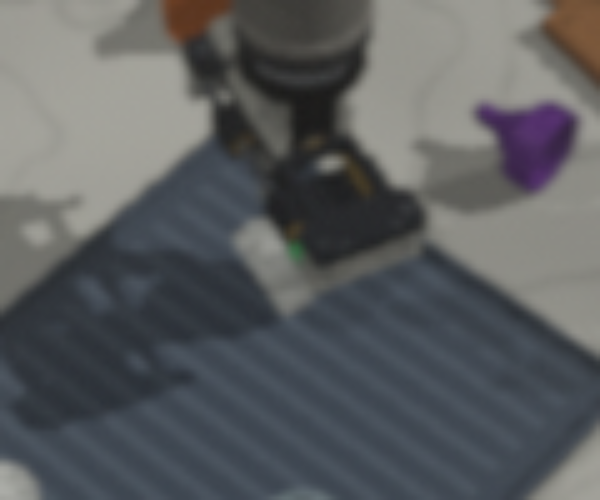

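The collar is tilting about its rim (crop ~(270,260)), so I'll continue the push.

Call:
arm_command(plan=[{"tx": 0,"ty": -0.3,"tz": 0,"wx": 0,"wy": 0,"wz": 0,"jaw": -0.08},{"tx": 0,"ty": -0.3,"tz": 0,"wx": 0,"wy": 0,"wz": 0,"jaw": -0.08},{"tx": 0,"ty": -0.3,"tz": 0,"wx": 0,"wy": 0,"wz": 0,"jaw": -0.08},{"tx": 0,"ty": -0.3,"tz": 0,"wx": 0,"wy": 0,"wz": 0,"jaw": -0.08},{"tx": 0,"ty": -0.3,"tz": 0,"wx": 0,"wy": 0,"wz": 0,"jaw": -0.08},{"tx": 0,"ty": 0,"tz": 0,"wx": 0,"wy": 0,"wz": 0,"jaw": -0.08},{"tx": 0,"ty": 0,"tz": 0,"wx": 0,"wy": 0,"wz": 0,"jaw": -0.08}])

```text
time: 5.25
tool_pos: [514.3, 60.7, 82.3]
tcp_rot: [0.961, 1.571, 0.697]
contact_force: [0.3, -0.1, -0.4]
grip_width: 42.3
```

```bash
python3 shot.py scene sA3; python3 - <<'E'
from h import *
im=cv2.imread('pics/sA3.png'); cv2.imwrite('pics/sA3c.png',cv2.resize(im[130:230,210:330],None,fx=5,fy=5))
E
```

```text
5.25 [514.285  60.727  82.256] [0.961 1.571 0.697] 42.26855695104983 [ 0.303 -0.124 -0.38 ] [-0.031  0.526  1.753  0.     0.862  0.233]
```

View pics/sA3c.png

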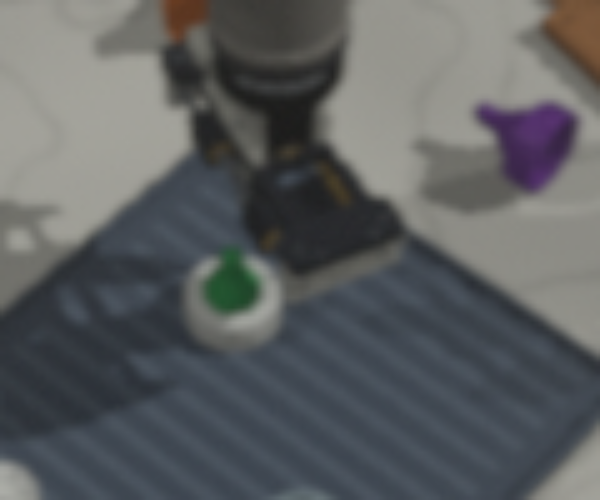

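Call:
arm_command(plan=[{"tx": 0,"ty": 1.0,"tz": 0,"wx": 0,"wy": 0,"wz": 0,"jaw": -0.08},{"tx": -1,"ty": 2,"tz": 0,"wx": 0,"wy": 0,"wz": 0,"jaw": -0.08},{"tx": -3.5,"ty": 0,"tz": 0,"wx": 0,"wy": 0,"wz": 0,"jaw": -0.08},{"tx": -4,"ty": 0,"tz": 0,"wx": 0,"wy": 0,"wz": 0,"jaw": -0.08},{"tx": 0,"ty": 0,"tz": 0,"wx": -0.146,"wy": 0,"wz": 0,"jaw": -0.08},{"tx": 0,"ty": 0,"tz": 0,"wx": -0.146,"wy": 0,"wz": 0,"jaw": -0.08},{"tx": 0,"ty": 0,"tz": 0,"wx": -0.146,"wy": 0,"wz": 0,"jaw": -0.08},{"tx": 0,"ty": 0,"tz": 0,"wx": -0.146,"wy": 0,"wz": 0,"jaw": -0.08},{"tx": 0,"ty": 0,"tz": 0,"wx": -0.146,"wy": 0,"wz": 0,"jaw": -0.08},{"tx": 0,"ty": 0,"tz": 0,"wx": -0.146,"wy": 0,"wz": 0,"jaw": -0.08},{"tx": 0,"ty": 0,"tz": 0,"wx": -0.146,"wy": 0,"wz": 0,"jaw": -0.08},{"tx": 0,"ty": 0,"tz": 0,"wx": -0.146,"wy": 0,"wz": 0,"jaw": -0.08},{"tx": 0,"ty": 0,"tz": 0,"wx": 0,"wy": 0,"wz": 0,"jaw": -0.08}])

```text
time: 6.6
tool_pos: [522.1, 90.5, 167.2]
tcp_rot: [0.112, 1.571, 1.019]
contact_force: [-1.6, -0.5, -0.7]
grip_width: 42.2
```

```bash
python3 - <<'E'
from h import *
delta([610,-238,165],np.radians(-38),-1)
E
```

```text
t 6.6 rotvec [-0.001  0.    -0.   ] shift cm in final axes [  0.22 -27.15 -20.48] in current axes [  0.22 -27.17 -20.45]
```

Call:
arm_command(plan=[{"tx": 0,"ty": -3.4,"tz": -2.55,"wx": 0,"wy": 0,"wz": 0,"jaw": -0.08},{"tx": 0,"ty": -3.4,"tz": -2.55,"wx": 0,"wy": 0,"wz": 0,"jaw": -0.08},{"tx": 0,"ty": -3.4,"tz": -2.55,"wx": 0,"wy": 0,"wz": 0,"jaw": -0.08},{"tx": 0,"ty": -3.4,"tz": -2.55,"wx": 0,"wy": 0,"wz": 0,"jaw": -0.08},{"tx": 0,"ty": -3.4,"tz": -2.55,"wx": 0,"wy": 0,"wz": 0,"jaw": -0.08},{"tx": 0,"ty": -3.4,"tz": -2.55,"wx": 0,"wy": 0,"wz": 0,"jaw": -0.08},{"tx": 0,"ty": -3.4,"tz": -2.55,"wx": 0,"wy": 0,"wz": 0,"jaw": -0.08},{"tx": 0,"ty": -3.4,"tz": -2.55,"wx": 0,"wy": 0,"wz": 0,"jaw": -0.08},{"tx": 0,"ty": 0,"tz": 0,"wx": 0,"wy": 0,"wz": 0,"jaw": -0.08},{"tx": 0,"ty": 0,"tz": 0,"wx": 0,"wy": 0,"wz": 0,"jaw": -0.08},{"tx": 0,"ty": 0,"tz": 0,"wx": 0,"wy": 0,"wz": 0,"jaw": -0.08}])

```text
time: 7.7
tool_pos: [609.9, -237.2, 167.0]
tcp_rot: [1.261, 1.57, 2.165]
contact_force: [0.3, -0.1, -0.6]
grip_width: 42.4
```

```bash
python3 shot.py wrist wB1
```

```text
7.7 [ 609.856 -237.239  166.982] [1.261 1.57  2.165] 42.4009930198428 [ 0.289 -0.067 -0.624] [-0.488  0.646  1.246  0.001  1.25  -1.392]
```

View pics/wB1.png

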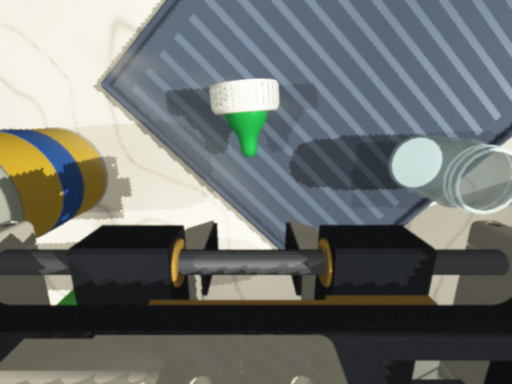

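```bash
python3 meas.py wB1 195 65 295 165; python3 - <<'E'
import cv2; im=cv2.imread('pics/wB1.png'); cv2.imwrite('pics/wB1c.png',cv2.resize(im[60:170,180:310],None,fx=5,fy=5))
E
```

```text
g [ 225  111   42   46 1129] [247.1 129. ]
 rect [ 562.4 -205.5] [38.2 41. ] 56.0
w [ 210   78   70   35 2108] [245.   95.1]
 rect [ 533.3 -185.4] [62.1 28.2] 55.5
dir PCA -33.2 tip [ 579.8 -216.3] shoulder [ 544.7 -193.3] rim [ 524.6 -180.2]
white lateral -30.6 31.3 axial -69.9 -41.2
dir w->g -34.7
```

View pics/wB1c.png

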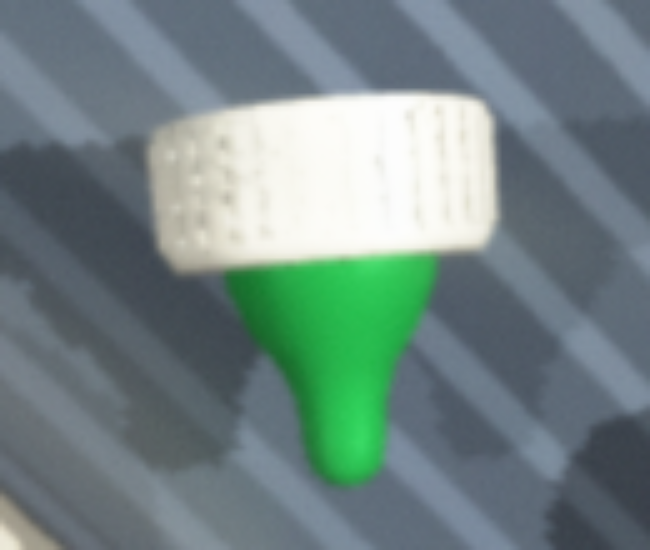

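```bash
python3 - <<'E'
from h import *
d=np.radians(-33.7); u=np.array([np.cos(d),np.sin(d)])
print(delta([*(np.array([544.8,-193.1])+u*25),77],d,-1))
E
```

```text
t 7.75 rotvec [-0.078  0.    -0.001] shift cm in final axes [9.02 5.36 0.04] in current axes [ 9.03  5.34 -0.38]
[[ 0.         -0.83195412  0.55484443]
 [ 0.          0.55484443  0.83195412]
 [-1.         -0.          0.        ]]
```

Call:
arm_command(plan=[{"tx": 0,"ty": 0,"tz": 0,"wx": -0.078,"wy": 0,"wz": 0,"jaw": -0.08},{"tx": 0,"ty": 2.7,"tz": 0,"wx": 0,"wy": 0,"wz": 0,"jaw": -0.08},{"tx": 0,"ty": 2.7,"tz": 0,"wx": 0,"wy": 0,"wz": 0,"jaw": -0.08},{"tx": 3,"ty": 0,"tz": 0,"wx": 0,"wy": 0,"wz": 0,"jaw": -0.08},{"tx": 3,"ty": 0,"tz": 0,"wx": 0,"wy": 0,"wz": 0,"jaw": -0.08},{"tx": 3,"ty": 0,"tz": 0,"wx": 0,"wy": 0,"wz": 0,"jaw": -0.08},{"tx": 0,"ty": 0,"tz": 0,"wx": 0,"wy": 0,"wz": 0,"jaw": -0.08},{"tx": 0,"ty": 0,"tz": 0,"wx": 0,"wy": 0,"wz": 0,"jaw": -0.08}])

```text
time: 8.55
tool_pos: [565.2, -207.8, 77.8]
tcp_rot: [1.193, 1.57, 2.177]
contact_force: [0.1, 0.6, 0.1]
grip_width: 42.1
```

```bash
python3 - <<'E'
from h import *
d=np.radians(-33.7); u=np.array([np.cos(d),np.sin(d)])
delta([*(np.array([544.8,-193.1])+u*9.5),77],d,-1); print(readout.get_obs()['contact_force'])
E
```

```text
t 8.55 rotvec [ 0.001  0.    -0.   ] shift cm in final axes [0.08 1.56 0.09] in current axes [0.08 1.56 0.09]
[0.0767216  0.56656806 0.08828636]
```

Call:
arm_command(plan=[{"tx": 0.1,"ty": 0.7,"tz": 0.1,"wx": 0,"wy": 0,"wz": 0,"jaw": -0.08},{"tx": 0,"ty": 0.6,"tz": 0,"wx": 0,"wy": 0,"wz": 0,"jaw": -0.08},{"tx": -0.05,"ty": 0.3,"tz": 0,"wx": 0,"wy": 0,"wz": 0,"jaw": -0.08},{"tx": -0.1,"ty": 0.3,"tz": 0,"wx": 0,"wy": 0,"wz": 0,"jaw": -0.08},{"tx": -0.1,"ty": 0.3,"tz": 0,"wx": 0,"wy": 0,"wz": 0,"jaw": -0.08},{"tx": -0.1,"ty": 0.3,"tz": 0,"wx": 0,"wy": 0,"wz": 0,"jaw": -0.08},{"tx": -0.1,"ty": 0.3,"tz": 0,"wx": 0,"wy": 0,"wz": 0,"jaw": -0.08},{"tx": -0.1,"ty": 0.3,"tz": 0,"wx": 0,"wy": 0,"wz": 0,"jaw": -0.08},{"tx": 0,"ty": 0,"tz": 0,"wx": 0,"wy": 0,"wz": 0,"jaw": -0.08}])

```text
time: 9.45
tool_pos: [539.4, -190.5, 81.8]
tcp_rot: [1.318, 1.57, 2.301]
contact_force: [-0.2, 0.4, -0.5]
grip_width: 42.1
```

```bash
python3 shot.py scene sB2; python3 - <<'E'
from h import *
im=cv2.imread('pics/sB2.png'); cv2.imwrite('pics/sB2c.png',cv2.resize(im[180:280,150:270],None,fx=5,fy=5))
E
```

```text
9.45 [ 539.449 -190.466   81.786] [1.318 1.57  2.301] 42.07090060918042 [-0.231  0.402 -0.525] [-0.473  0.605  1.597  0.     0.94  -1.457]
```

View pics/sB2c.png

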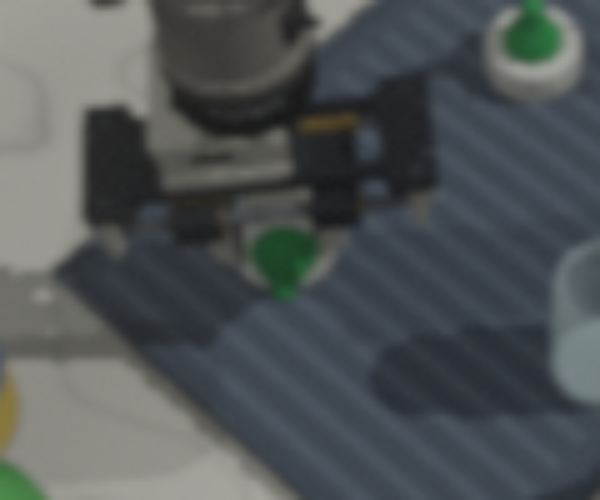

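The teat sits centred between the fingers and the collar is tilting; continuing.

Call:
arm_command(plan=[{"tx": 0,"ty": 0.3,"tz": 0,"wx": 0,"wy": 0,"wz": 0,"jaw": -0.08},{"tx": 0,"ty": 0.3,"tz": 0,"wx": 0,"wy": 0,"wz": 0,"jaw": -0.08},{"tx": 0,"ty": 0.3,"tz": 0,"wx": 0,"wy": 0,"wz": 0,"jaw": -0.08},{"tx": 0,"ty": 0.3,"tz": 0,"wx": 0,"wy": 0,"wz": 0,"jaw": -0.08},{"tx": 0,"ty": 0.3,"tz": 0,"wx": 0,"wy": 0,"wz": 0,"jaw": -0.08},{"tx": 0,"ty": 0,"tz": 0,"wx": 0,"wy": 0,"wz": 0,"jaw": -0.08},{"tx": 0,"ty": 0,"tz": 0,"wx": 0,"wy": 0,"wz": 0,"jaw": -0.08}])

```text
time: 10.2
tool_pos: [527.3, -182.4, 81.7]
tcp_rot: [-1.083, 1.571, -0.1]
contact_force: [-0.4, 0.7, -0.2]
grip_width: 42.3
```

```bash
python3 shot.py scene sB3; python3 - <<'E'
from h import *
im=cv2.imread('pics/sB3.png'); cv2.imwrite('pics/sB3c.png',cv2.resize(im[180:280,150:270],None,fx=5,fy=5))
E
```

```text
10.2 [ 527.298 -182.375   81.747] [-1.083  1.571 -0.1  ] 42.343808282394775 [-0.378  0.744 -0.231] [-0.47   0.584  1.639  0.     0.919 -1.453]
```

View pics/sB3c.png

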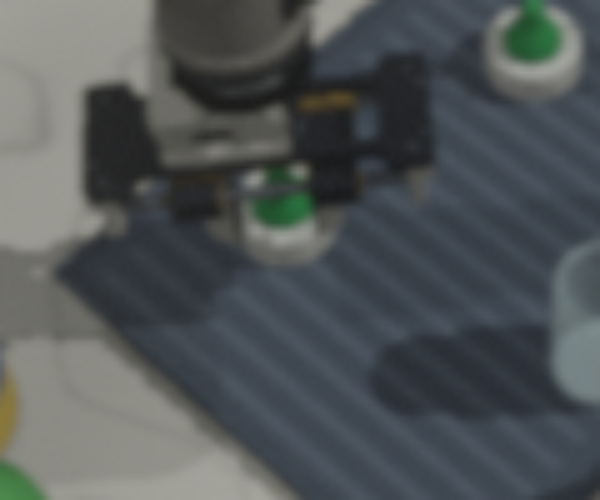

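```bash
python3 shot.py top tB3; python3 - <<'E'
from h import *
C=cam("scene")
for nm,p in (("A",(505.6,29)),("B",(499,-163))):
    print(nm,[np.round(proj(C,[*p,z])) for z in (8,32,74)])
im=cv2.imread('pics/sB3.png'); hsv=cv2.cvtColor(im,cv2.COLOR_BGR2HSV); g=(hsv[...,0]>45)&(hsv[...,0]<85)&(hsv[...,1]>110)
for b in((185,200,225,245),(240,170,275,200)):
    ys,xs=np.nonzero(g[b[1]:b[3],b[0]:b[2]]); print(xs.mean()+b[0],ys.mean()+b[1],xs.min()+b[0],xs.max()+b[0],ys.min()+b[1],ys.max()+b[1])
im=cv2.imread('pics/tB3.png'); cv2.imwrite('pics/tB3c.png',cv2.resize(im[150:270,180:370],None,fx=4,fy=4))
E
```

```text
10.25 [ 527.412 -182.427   81.797] [-1.144  1.57  -0.161] 42.13870114190418 [0.169 0.538 0.382] [-0.47   0.584  1.639  0.     0.919 -1.454]
A [array([256., 193.]), array([255., 188.]), array([255., 180.])]
B [array([207., 225.]), array([206., 220.]), array([204., 213.])]
206.5 220.85185185185185 201 212 214 224
256.0 186.37142857142857 252 260 180 191
```

View pics/tB3c.png

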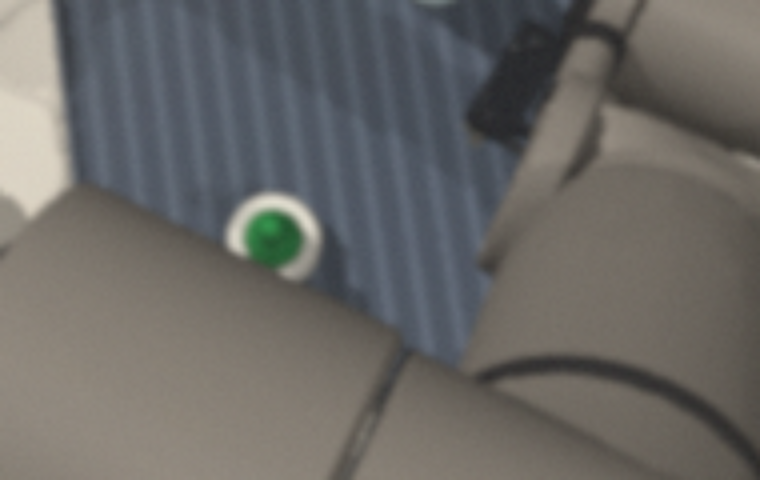

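Call:
arm_command(plan=[{"tx": 0,"ty": -1.0,"tz": 0,"wx": 0,"wy": 0,"wz": 0,"jaw": -0.08},{"tx": -1,"ty": -2,"tz": 0,"wx": 0,"wy": 0,"wz": 0,"jaw": -0.08},{"tx": -4,"ty": 0,"tz": 0,"wx": 0,"wy": 0,"wz": 0,"jaw": -0.08},{"tx": -4,"ty": 0,"tz": 0,"wx": 0,"wy": 0,"wz": 0,"jaw": -0.08},{"tx": -4,"ty": -3,"tz": 0,"wx": 0,"wy": 0,"wz": 0,"jaw": -0.08},{"tx": -3,"ty": -4,"tz": 0,"wx": 0,"wy": 0,"wz": 0,"jaw": -0.08},{"tx": 0,"ty": 0,"tz": 0,"wx": 0,"wy": 0,"wz": 0,"jaw": -0.08},{"tx": 0,"ty": 0,"tz": 0,"wx": 0,"wy": 0,"wz": 0,"jaw": -0.08},{"tx": 0,"ty": 0,"tz": 0,"wx": 0,"wy": 0,"wz": 0,"jaw": -0.08}])

```text
time: 11.2
tool_pos: [609.4, -237.2, 239.7]
tcp_rot: [1.628, 1.567, 2.611]
contact_force: [0.3, 0.2, -0.2]
grip_width: 42.1
```

```bash
python3 shot.py scene sF; python3 shot.py wrist wF; python3 - <<'E'
from h import *
a=cv2.imread('pics/sF.png');b=cv2.imread('pics/wF.png')
cv2.imwrite('pics/F.png',np.hstack([cv2.resize(a[150:280,160:330],(520,398)),b[:260,150:400]if 0 else cv2.resize(b[:240],(280,150)) if 0 else np.zeros((398,1,3),np.uint8)]))
E
```

```text
11.2 [ 609.39  -237.178  239.724] [1.628 1.567 2.611] 42.12710502763967 [ 0.338  0.19  -0.246] [-0.488  0.594  1.137  0.     1.414 -1.471]
11.25 [ 609.262 -237.065  239.756] [1.65  1.567 2.633] 42.48768108352357 [ 0.151 -0.331 -0.579] [-0.488  0.594  1.137  0.     1.415 -1.471]
```

View pics/F.png

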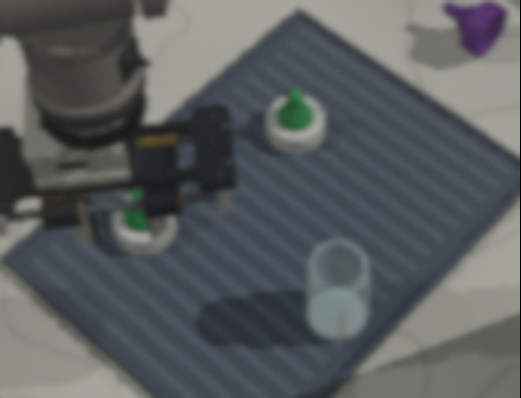

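View pics/wF.png

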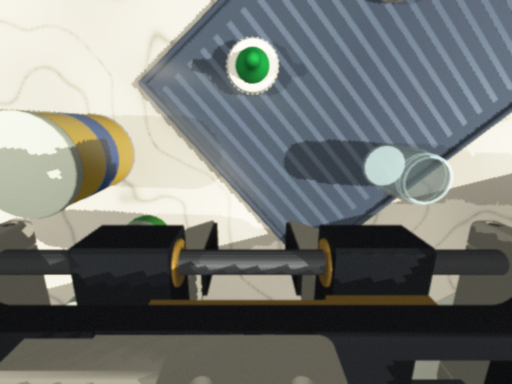

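Both stand upright: collar B at wrist pixel (253,66) and collar A at scene pixel ~(256,188). The bottle and the other things in view are where they were, and the gripper is clear.

```bash
python3 -c "
from plant import bot; print(bot.close_job())"
```

```text
the job is handed in; nothing more can be done
None
```

Both teats are standing upright on their collars, and the job was handed in at about 11.3 s of the 45 s allowed. I pushed each collar's shoulder with the two fingertips set either side of the teat, so it tipped over its own rim where it lay.

- **Position:** the pictures after each push show both collars on their rims. The teats match, to within about 2 pixels, where they should be if the collars tipped in place without sliding.
- **Forces:** readings between moves stayed below about 2 N. I did not see readings during the pushes themselves.
- **Other things:** the bottle, the tin and the purple look-alike show no shift in the last pictures. I saw no contact with anything else, but I did not measure those positions again.
- **Hand-in:** the gripper was well above and clear of everything. No check failed or disagreed. My first move call was refused for its format, and nothing moved.

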